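Shut the clamshell seal jig and hold its locking pin home

ROBOT

A 6-joint arm with a two-finger parallel gripper is mounted at the origin on the work surface. World frame = base frame: x ahead of the robot, y to its left, z up, the work surface at z = 0. Lengths are in mm, angles in rad, forces in N, time in s.
With the tool pointing down it reaches from about 400 to 925 mm from the base axis. Payload 12.5 kg.
Tool frame: the origin (TCP) lies on the centre line of the jaws, within the pads' length; the fingertips stand 14 mm ahead of it and the grasp point (between the pads) lies 5 mm behind it; z points along the fingers, x is the direction in which the jaws open and shut, and the axes are right-handed (so a half turn about z gives the same grasp; the last joint's range is limited). The gripper opens to 95 mm and grips with 3 to 60 N. Pads are 20 mm wide; open, the fingers measure 119 mm over their backs; the gripper's body (75 mm by 180 mm) begins 59 mm behind the grasp point.
Start: joints at [1.081, 0.491, 1.559, -0, 1.092, -0.106], TCP at [234.014, 579.554, 228.661] pointing down, gripper open.
Joint ranges: [-3.1, 3.1], [-0.84, 2.19], [0.05, 2.79], [-1.13, 4.28], [0.06, 2.93], [-2.69, 2.69]. Speed limits (rad/s): [2.22, 2.22, 2.79, 3.14, 3.14, 3.14].

INTERFACE

Orientations are given as [roll, pitch, yaw] about the fixed x, y, z axes, in that order (R = Rz(yaw) Ry(pitch) Rx(roll)).
In Python, from cell import state, read_camera, job_done gives the robot as it stands.
- The arm moves only by the shell command python3 -m handwheel 'ROWS'. ROWS is JSON, a list of rows, each an object of numbers: "hand": the finger opening in m, from 0 to 0.0951; "x", "y", "z": the shift along the world's x, y, z in m; "spin": the turn about the world's z in units of 5 degrees (1.0 is 5 degrees). In form: [{"hand": .., "x": .., "y": .., "z": .., "spin": ..}, ...]. A call has 1 to 20 rows; each row is the pose to reach, as a shift and turn from the pose commanded when the call began; what a row does not reach only later rows make up. A row lasts 1/12 s, in which the tool goes at most 41.7 mm and 7.16 degrees, less where a joint would pass 70% of its speed; a pose out of reach is approached as far as the arm can. A call with a gripper value outside its range is refused whole. The fingers move at their own pace and stop on an object; the grip force is fixed at half the most. Time passes only in rows, so rows that repeat a pose let the fingers close. It gives the time, the measured TCP pose, the force and the opening at its end, in the units of the state.
- state(): the state, without advancing time (a new reading comes with each control period).
- read_camera(name): name is "side" or "top"; returns a dict with "img" (480x640x3 uint8, red, green, blue), "fx", "fy", "cx", "cy" (pixels), "T" (4x4, takes a point from camera to world coordinates). Camera axes: x right, y down, z forward; pixel columns grow to the right and rows downward; lengths in mm; the calibration is good to about 2 mm. A picture is of the moment at which its call begins. There is no depth.
- job_done(): hands the job in, once; it reports no verdict.
The state is a dict: "t": time; "joints": joint angles; "qvel": joint speeds; "tau": joint torques, N m; "eef_pos": TCP position; "tcp_rot": TCP orientation; "ft_force": force on the tool from outside, world axes, zero at the start; "moment": the same for the moment, N m; "opening": opening from 0.0 (shut) to 1.0 (fully open).
Only numpy, scipy, OpenCV 4.12 (cv2) and the standard library are available. Lean on these libraries where they do the work, as an engineer would, in place of code of your own. Each camera call takes 0.05 s, during which the arm holds its last target. There are 200 camera calls.

TASK

Swing the lid of the blue well-plate sealing jig down, then draw the red-handled locking pin sideways out of its slotted keeper (a lip stops it being lifted straight up) and push it down through the lid's yellow tab and the base's tab until its collar presses the lid fully shut against the sprung seal. Finish while holding: keep the gripper on the pin, pressing down, because the seal lifts the lid again as soon as you let go. Leave the other labware on the bench where it is.

Things in the scene. Friction and masses are not known exactly. Their poses are not given: they have to be found in the camera images.
- jig: Fixed clamshell jig: blue base block 140 (x) x 170 (y) x 36 mm, white well plate in its top; origin at the centre of its underside, on the bench. Hinge on its +x side; on its -x side, facing the robot within about 0.3 rad, a blue tab 50 x 50 mm, its top 40 mm and underside 15 mm above the bench. A black rubber seal frame lies between base and lid.
- base_hole (a point): Centre of the top mouth of the vertical through hole in the base's tab, 95 mm to -x of the jig's origin, 40 mm above the bench. Hole diameter 16 mm, 25 mm deep, 2 mm chamfer, then 15 mm of free space down to the bench. Axes as the jig's.
- lid_hinge (a point): Middle of the hinge line of lid and seal frame, 75 mm to +x of the jig's origin, 46 mm above the bench; the hinge axis is the jig's y.
- lid_hole (a point): Centre of the upper mouth of the 16 mm through hole in the lid's yellow tab (tab 50 x 50 mm, 12 mm thick, 2 mm chamfer), 170 mm from the hinge line. With the lid fully shut it is 12 mm straight above base_hole; with the lid down but not pressed it stands about 12 mm higher and under 2 mm to one side.
- lid (a joint): Angle (rad) of the aluminium-framed clear lid from the seal frame: 0 = lying on the seal, grows as its free edge swings up and over; starts at 0.7 to 1.25. Lid 12 mm thick (hinge line in its mid-plane), 170 wide, front bar 115 to 145 mm from the hinge, yellow tab from there to 195. Stays at any angle; about 3 N on the outer face near the bar swings it down. Angle above level = lid + seal.
- seal (a joint): Angle (rad) of the sprung seal frame, which carries the lid, on the same hinge line: 0.07 = risen (not pressed, lid's hole about 12 mm high), 0 = fully squeezed, lid level and fully shut at a hard stop. Springs back up when let go. Pressed at the tab it starts to move at about 3 N and reaches 0 at about 6 N.
- keeper: Fixed dark steel keeper 90 x 80 mm, 79 high; origin on the bench under the parked pin's axis. The pin's collar rests on a fork plate (top at 63 mm, slot 16 mm wide) under a lip with green arms (73 to 79 mm high, slot 22 wide). Both slots open only to the keeper's -x side and end 35 mm from the origin: the pin must move 55 mm or more level along the keeper's -x before it can be lifted.
- pin: Loose upright pin, 96 mm long, 60 to 130 g; origin at its tip (bottom), z up. Steel shank 12 mm diameter, 45 long, tip tapered to 6 mm over 7 mm; collar 30 mm diameter at 45 to 50 mm; red round handle 18 mm diameter at 50 to 96 mm. Parked, the tip is 18 mm above the bench and the handle stands out of the lip from 79 to 114 mm. Seated, lid fully shut, the tip is 33 mm below base_hole.
- bottle: Bystander: amber jar with a blue cap, 60 mm diameter, 110 mm high; origin under its centre.
- beaker: Bystander: glass beaker, 70 mm diameter, 90 mm high; origin under its centre.
- tip_box: Bystander: orange tip box 85 x 122 x 60 mm; origin under its centre.
- tube_rack: Bystander: white rack of capped tubes, 60 x 160 mm, 80 mm high; origin under its centre.
- plates: Bystander: stack of well plates 86 x 128 x 43 mm; origin under its centre.
- timer: Bystander: black timer 60 x 60 x 19 mm lying on the bench; origin under its centre.
Not all that is in view belongs to the job. Several things have the shape of the pin; the one meant has the colours described above.

How it is judged (in metres and radians):
On the way, in this order (a step that is already met when the one before it is completed fails the run):
1. the lid is swung down onto the seal (value of joint lid below 0.08 rad), for 0.2 s.
2. the pin is through the lid's hole and in the base's hole (value of joint lid below 0.08 rad and horizontal distance between pin and base_hole below 0.006 m and z of pin in the frame of base_hole below -0.012 m), for 0.2 s.
At the end, for the whole second after the job is handed in: Lid down (joint lid < 0.03 rad), seal squeezed (joint seal < 0.02 rad); pin tip within 6 mm of the base hole axis and 27 mm or more below its mouth, pin upright within 0.15 rad; pin pressing on the lid with over 2 N, gripper on the pin with over 1 N; kept for the last second (value of joint lid below 0.03 rad and value of joint seal below 0.02 rad and horizontal distance between pin and base_hole below 0.006 m and z of pin in the frame of base_hole below -0.027 m and angle between pin's own z axis and vertical below 0.15 rad and contact force between pin and lid above 2 N and contact force between the fingers and pin above 1 N); the arm keeps its last pose, push and grip.
It fails at once if a bystander (jar, beaker, tip box, tube rack, plates, timer) is moved by more than 30 mm (distance of any of bottle, beaker, tip_box, tube_rack, plates, timer from where it was at the start of the episode above 0.03 m).
It also fails if it takes over 64 s, if anything falls off the work surface, if the arm or the gripper's body presses on something with over 40 N, if the wrist force passes 120 N, or if a joint passes its speed limit or range.

## Working session

There is one attempt and no reset: what is moved stays moved. The work goes in short steps, Python scripts to look and compute and a shell command to move; the robot and the scene stay as the last step left them, time stands still between calls to the robot, and variables do not carry over. Pictures are saved under pics/ and viewed, about 8 in all and at most 12, crops included, and the job is handed in when it is done.

```bash
mkdir -p pics; cat > h.py <<'E'
import numpy as np,cv2
from cell import state,read_camera,job_done
def snap(cam,fn,crop=None,s=1):
    c=read_camera(cam);np.save('pics/%s.npy'%cam,{k:c[k] for k in c},allow_pickle=True)
    im=c['img'][:,:,::-1]
    if crop: x0,y0,x1,y1=crop; im=im[y0:y1,x0:x1]
    cv2.imwrite('pics/'+fn,cv2.resize(im,None,fx=s,fy=s,interpolation=cv2.INTER_CUBIC)); return c
def cal(cam): return np.load('pics/%s.npy'%cam,allow_pickle=True).item()
def at_z(cam,u,v,z):
    c=cal(cam);T=np.array(c['T']);d=T[:3,:3]@[(u-c['cx'])/c['fx'],(v-c['cy'])/c['fy'],1];o=T[:3,3]
    return (o+d*(z-o[2])/d[2]).round(1)
def proj(cam,p):
    c=cal(cam);T=np.linalg.inv(np.array(c['T']));q=T[:3,:3]@np.array(p,float)+T[:3,3]
    return np.round([c['fx']*q[0]/q[2]+c['cx'],c['fy']*q[1]/q[2]+c['cy']],1)
E
python3 - <<'E'
from h import *
for n in('top','side'):
    c=snap(n,n+'0.png');print(n,c['fx'],np.round(c['T'],2).tolist())
print(state())
E
```

```text
top 474.3880801136112 [[-0.02, -1.0, 0.08, 479.47], [-1.0, 0.02, 0.02, -12.77], [-0.03, -0.08, -1.0, 1302.8], [0.0, 0.0, 0.0, 1.0]]
side 440.2233300476322 [[1.0, -0.01, 0.03, 544.28], [-0.03, -0.65, 0.76, -723.88], [0.02, -0.76, -0.65, 690.58], [0.0, 0.0, 0.0, 1.0]]
{'t': 0.1, 'joints': array([ 1.08142858e+00,  4.91495038e-01,  1.55941119e+00, -1.78902137e-05,
        1.09168844e+00, -1.05592441e-01]), 'qvel': array([-2.65969850e-04, -5.56018112e-04, -1.13885195e-03,  1.44998511e-03,
        1.76460703e-04,  7.54828050e-05]), 'tau': array([ 1.58489380e-03, -6.13622475e+01, -2.58605254e+01,  6.93794154e-02,
        4.69641387e-02, -7.22168488e-05]), 'eef_pos': array([233.89421697, 579.35884424, 228.11499913]), 'tcp_rot': array([-3.14150282e+00,  9.98104766e-04,  1.18702932e+00]), 'ft_force': array([ 0.2532091 , -0.05362952, -0.44631122]), 'moment': array([ 0.00196759, -0.06406223,  0.02402332]), 'opening': 0.9961641975651997}
```

View pics/top0.png

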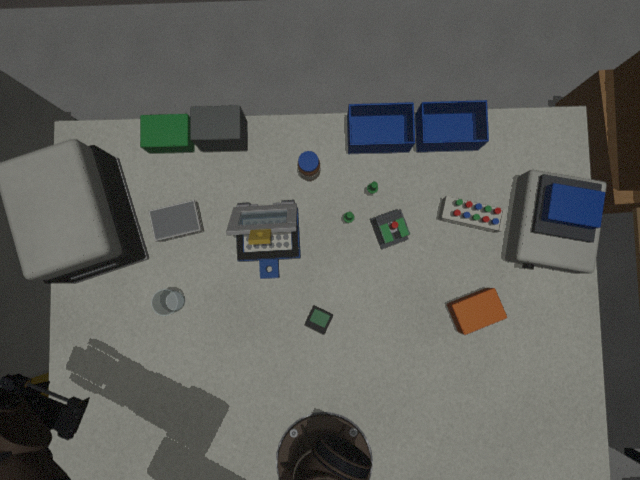

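View pics/side0.png

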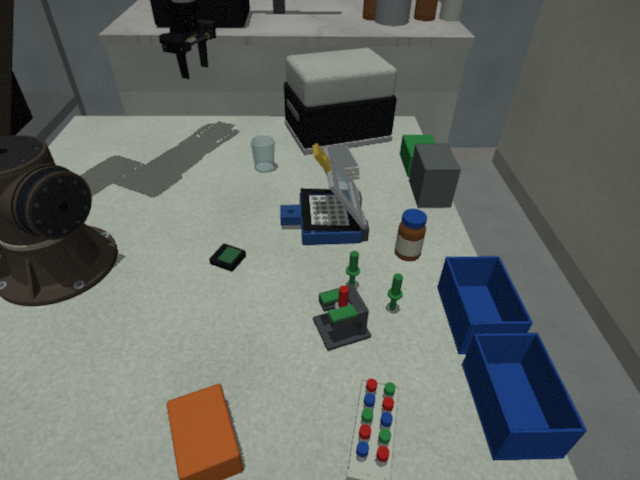

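The top view shows the jig at about (268,235), its base hole near (269,268), and the keeper at (391,228). The pin candidates are the red handle in the keeper at top (393,226) / side (343,296), and two green-handled ones at top (349,216) and (372,187). Only the red one fits, so I'll confirm it in an enlarged crop.

```bash
python3 - <<'E'
from h import *
a=cal('top')['img'][180:290,225:415,::-1]
cv2.imwrite('pics/topc.png',cv2.resize(a,None,fx=4.2,fy=4.2,interpolation=cv2.INTER_CUBIC))
a=cal('side')['img'][130:355,270:440,::-1]
cv2.imwrite('pics/sidec.png',cv2.resize(a,None,fx=2.6,fy=2.6,interpolation=cv2.INTER_CUBIC))
a=cal('side')['img'][270:355,300:380,::-1]
E
```

```text
(no output)
```

View pics/topc.png

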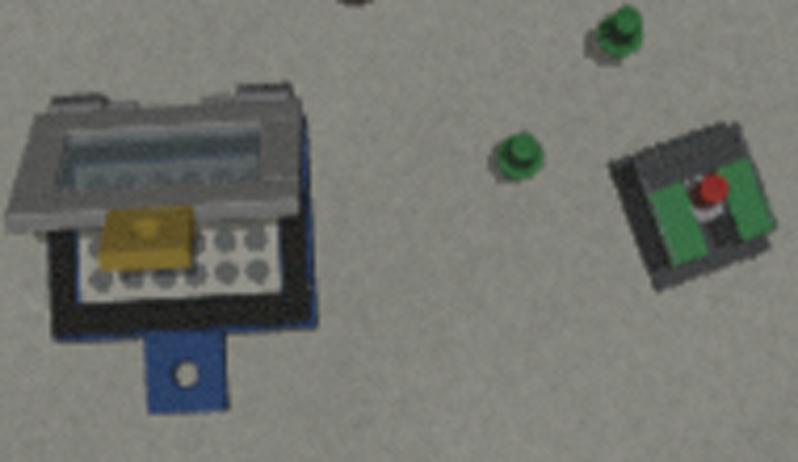

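View pics/sidec.png

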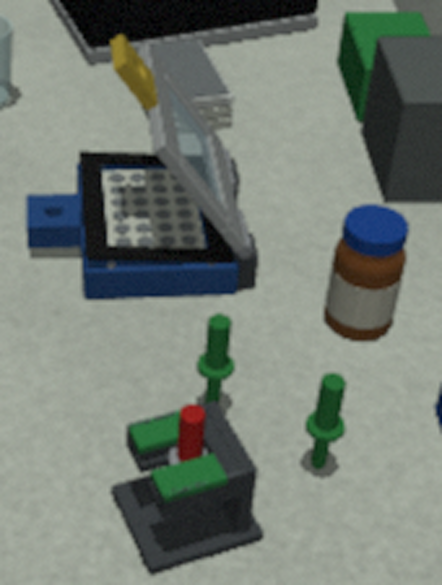

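The crop confirms the red-handled pin stands in the keeper, with the handle top at topc (714,186). The base hole is at topc (186,374), and the keeper opens down and slightly right in the image. The lid is up at roughly 1 rad.

```bash
python3 - <<'E'
from h import *
T=lambda u,v:((u+.5)/4.2-.5+225,(v+.5)/4.2-.5+180)
S=lambda u,v:((u+.5)/2.6-.5+270,(v+.5)/2.6-.5+130)
t=lambda u,v,z:at_z('top',*T(u,v),z); s=lambda u,v,z:at_z('side',*S(u,v),z)
print('hole',t(186,374,40),s(54,212,40))
tabs=[t(145,335,40),t(150,412,40),t(228,408,40),t(225,332,40)];print('tab',tabs)
print('base front',t(57,342,36),t(318,325,36))
print('pin top',t(714,186,114),s(194,411,114))
print('keeper back',t(612,163,79),t(738,125,79),'arms L',t(652,190,79),t(675,266,79),t(707,250,79),t(686,181,79),'R',t(748,160,79),t(776,228,79))
print('base front',t(658,290,10),t(772,245,10), 'side arms', s(127,431,79),s(158,496,79),s(230,470,79),s(152,475,79))
print('yellow tip side', s(118,40,150))
for n,p in dict(a=(349,216),b=(372,187)).items(): print(n,at_z('top',*p,80))
for a in (.8,.9,1.,1.1,1.2):
  h=t(186,374,40);y=np.radians(3.7);ex=np.array([np.cos(y),np.sin(y),0]);hin=h+170*ex+[0,0,6]
  p=hin+195*np.array([-np.cos(a)*ex[0],-np.cos(a)*ex[1],np.sin(a)]); print(a,hin.round(),p.round(),(proj('side',p)-[270,130])*2.6,(proj('top',p)-[225,180])*4.2)
E
```

```text
hole [513.5 135.4  40. ] [514.4 132.3  40. ]
tab [array([538.8, 161.2,  40. ]), array([489.9, 158.6,  40. ]), array([491.4, 109. ,  40. ]), array([539.6, 110.2,  40. ])]
base front [535.7 218.2  36. ] [543.   51.2  36. ]
pin top [ 617.2 -191.2  114. ] [ 616.9 -190.6  114. ]
keeper back [ 637.  -134.3   79. ] [ 658.7 -212.5   79. ] arms L [ 619.6 -158.4   79. ] [ 572.4 -171.    79. ] [ 581.8 -190.9   79. ] [ 624.7 -179.4   79. ] R [ 636.9 -217.9   79. ] [ 594.4 -233.5   79. ]
base front [ 562.3 -168.4   10. ] [ 589.9 -243.    10. ] side arms [ 572.1 -176.7   79. ] [ 591.1 -235.2   79. ] [ 641.9 -213.7   79. ] [ 587.9 -217.1   79. ]
yellow tip side [576.5 259.  150. ]
a [644.5 -79.3  80. ]
b [ 719.  -140.9   80. ]
0.8 [683. 146.  46.] [548. 138. 186.] [87.62 71.5 ] [149.1  305.76]
0.9 [683. 146.  46.] [562. 139. 199.] [104.78  57.72] [144.06 278.04]
1.0 [683. 146.  46.] [578. 140. 210.] [123.5   45.24] [139.02 248.22]
1.1 [683. 146.  46.] [595. 141. 220.] [143.78  34.06] [134.4  215.88]
1.2 [683. 146.  46.] [613. 142. 228.] [165.1   24.96] [129.78 181.86]
```

Measured positions:
- **base_hole:** about (514,134). The two views agree to 3 mm.
- **Jig yaw:** about 2.5°.
- **Hinge:** about (684,141).
- **Lid angle:** about 1.0 rad.
- **Pin:** (617,-191). The two views agree to 1 mm.
- **Keeper yaw:** about 18°.

First I'll move above and behind the lid with the fingers shut and the jaws along y.

```bash
python3 -m handwheel '[{"hand":0,"x":0.1,"y":-0.1,"z":0.036,"spin":2},{"hand":0,"x":0.416,"y":-0.442,"z":0.036,"spin":4.4},{"hand":0,"x":0.416,"y":-0.442,"z":0.036,"spin":4.4},{"hand":0,"x":0.416,"y":-0.442,"z":0.036,"spin":4.4},{"hand":0,"x":0.416,"y":-0.442,"z":0.036,"spin":4.4},{"hand":0,"x":0.416,"y":-0.442,"z":0.036,"spin":4.4},{"hand":0,"x":0.416,"y":-0.442,"z":0.036,"spin":4.4},{"hand":0,"x":0.416,"y":-0.442,"z":0.036,"spin":4.4},{"hand":0,"x":0.416,"y":-0.442,"z":0.036,"spin":4.4},{"hand":0,"x":0.416,"y":-0.442,"z":0.036,"spin":4.4},{"hand":0,"x":0.416,"y":-0.442,"z":0.036,"spin":4.4},{"hand":0,"x":0.416,"y":-0.442,"z":0.036,"spin":4.4},{"hand":0,"x":0.416,"y":-0.442,"z":0.036,"spin":4.4},{"hand":0,"x":0.416,"y":-0.442,"z":0.036,"spin":4.4},{"hand":0,"x":0.416,"y":-0.442,"z":0.036,"spin":4.4},{"hand":0,"x":0.416,"y":-0.442,"z":0.036,"spin":4.4},{"hand":0,"x":0.416,"y":-0.442,"z":0.036,"spin":4.4},{"hand":0,"x":0.416,"y":-0.442,"z":0.036,"spin":4.4},{"hand":0,"x":0.416,"y":-0.442,"z":0.036,"spin":4.4},{"hand":0,"x":0.416,"y":-0.442,"z":0.036,"spin":4.4}]'
```

```text
t: 1.77
eef_pos: [649.3, 138.7, 264.8]
tcp_rot: [-3.142, -0.0, 1.572]
ft_force: [1.0, -0.5, 0.0]
opening: 0.005
```

```bash
python3 -m handwheel '[{"hand":0,"z":-0.04},{"hand":0,"z":-0.075},{"hand":0,"x":-0.01,"z":-0.085},{"hand":0,"x":-0.021,"z":-0.092},{"hand":0,"x":-0.032,"z":-0.099},{"hand":0,"x":-0.042,"z":-0.107},{"hand":0,"x":-0.051,"z":-0.117},{"hand":0,"x":-0.060,"z":-0.127},{"hand":0,"x":-0.067,"z":-0.138},{"hand":0,"x":-0.073,"z":-0.149},{"hand":0,"x":-0.078,"z":-0.161},{"hand":0,"x":-0.082,"z":-0.173},{"hand":0,"x":-0.084,"z":-0.182},{"hand":0,"x":-0.085,"z":-0.190},{"hand":0,"x":-0.085,"z":-0.193},{"hand":0,"x":-0.085,"z":-0.194},{"hand":0,"x":-0.085,"z":-0.194},{"hand":0,"x":-0.085,"z":-0.194}]'; python3 -c "
from h import *
snap('side','side1.png',(270,130,440,350),2.6)"
```

```text
invalid input
```

View pics/side1.png

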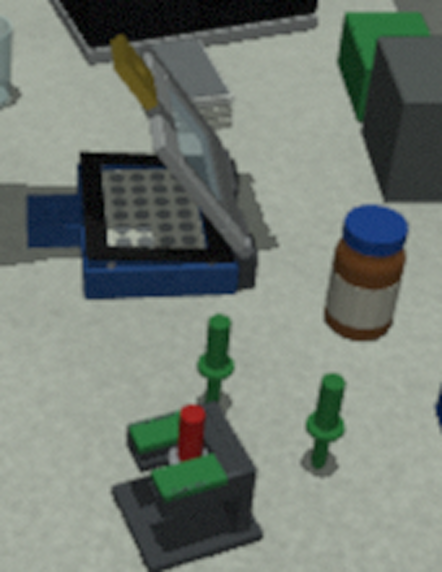

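The call was refused because every row needs all its keys. The picture shows the lid unchanged. I'll resend the rows in full.

```bash
python3 -m handwheel '[{"hand":0,"x":0,"y":0,"z":-0.04,"spin":0},{"hand":0,"x":0,"y":0,"z":-0.075,"spin":0},{"hand":0,"x":-0.01,"y":0,"z":-0.085,"spin":0},{"hand":0,"x":-0.021,"y":0,"z":-0.092,"spin":0},{"hand":0,"x":-0.032,"y":0,"z":-0.099,"spin":0},{"hand":0,"x":-0.042,"y":0,"z":-0.107,"spin":0},{"hand":0,"x":-0.051,"y":0,"z":-0.117,"spin":0},{"hand":0,"x":-0.060,"y":0,"z":-0.127,"spin":0},{"hand":0,"x":-0.067,"y":0,"z":-0.138,"spin":0},{"hand":0,"x":-0.073,"y":0,"z":-0.149,"spin":0},{"hand":0,"x":-0.078,"y":0,"z":-0.161,"spin":0},{"hand":0,"x":-0.082,"y":0,"z":-0.173,"spin":0},{"hand":0,"x":-0.084,"y":0,"z":-0.182,"spin":0},{"hand":0,"x":-0.085,"y":0,"z":-0.190,"spin":0},{"hand":0,"x":-0.085,"y":0,"z":-0.193,"spin":0},{"hand":0,"x":-0.085,"y":0,"z":-0.194,"spin":0},{"hand":0,"x":-0.085,"y":0,"z":-0.194,"spin":0},{"hand":0,"x":-0.085,"y":0,"z":-0.194,"spin":0}]'
```

```text
t: 3.32
eef_pos: [564.7, 137.9, 71.1]
tcp_rot: [-3.141, -0.0, 1.571]
ft_force: [-3.5, 1.7, 6.5]
opening: 0.003
```

```bash
python3 -m handwheel '[{"hand":0,"x":0,"y":0,"z":0.04,"spin":0},{"hand":0.055,"x":0,"y":0,"z":0.08,"spin":0},{"hand":0.055,"x":0.01,"y":-0.03,"z":0.1,"spin":0},{"hand":0.055,"x":0.052,"y":-0.329,"z":0.1,"spin":0},{"hand":0.055,"x":0.052,"y":-0.329,"z":0.1,"spin":0},{"hand":0.055,"x":0.052,"y":-0.329,"z":0.1,"spin":0},{"hand":0.055,"x":0.052,"y":-0.329,"z":0.1,"spin":0},{"hand":0.055,"x":0.052,"y":-0.329,"z":0.1,"spin":0},{"hand":0.055,"x":0.052,"y":-0.329,"z":0.1,"spin":0},{"hand":0.055,"x":0.052,"y":-0.329,"z":0.1,"spin":0},{"hand":0.055,"x":0.052,"y":-0.329,"z":0.1,"spin":0},{"hand":0.055,"x":0.052,"y":-0.329,"z":0.1,"spin":0},{"hand":0.055,"x":0.052,"y":-0.329,"z":0.1,"spin":0},{"hand":0.055,"x":0.052,"y":-0.329,"z":0.1,"spin":0},{"hand":0.055,"x":0.052,"y":-0.329,"z":0.07,"spin":0},{"hand":0.055,"x":0.052,"y":-0.329,"z":0.05,"spin":0},{"hand":0.055,"x":0.052,"y":-0.329,"z":0.035,"spin":0},{"hand":0.055,"x":0.052,"y":-0.329,"z":0.027,"spin":0},{"hand":0.055,"x":0.052,"y":-0.329,"z":0.027,"spin":0}]'; python3 -c "
from h import *
c=snap('side','side2.png',(260,130,430,350),2.6)
a=c['img'][180:260,270:360,::-1]"
```

```text
t: 4.9
eef_pos: [616.6, -189.8, 96.3]
tcp_rot: [-3.139, -0.001, 1.573]
ft_force: [0.2, -0.8, 0.0]
opening: 0.577
```

View pics/side2.png

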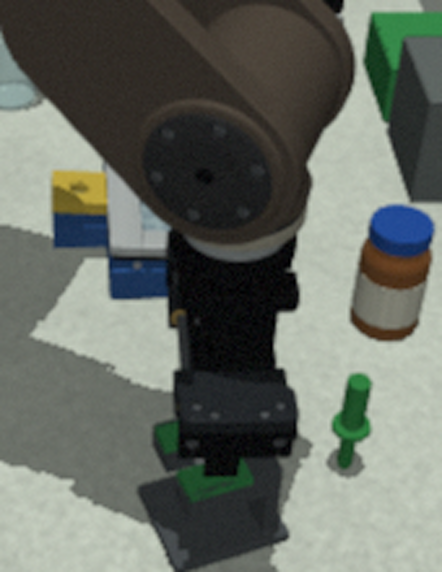

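The lid lies down, with its yellow tab at crop (79,195). The open fingers straddle the handle, so I'll close.

```bash
python3 -c "
from h import *
print(at_z('side',260+79.5/2.6-.5,130+185.5/2.6-.5,64))"; python3 -m handwheel '[{"hand":0,"x":0,"y":0,"z":0,"spin":0},{"hand":0,"x":0,"y":0,"z":0,"spin":0},{"hand":0,"x":0,"y":0,"z":0,"spin":0},{"hand":0,"x":0,"y":0,"z":0,"spin":0},{"hand":0,"x":0,"y":0,"z":0,"spin":0},{"hand":0,"x":0,"y":0,"z":0,"spin":0},{"hand":0,"x":0,"y":0,"z":0,"spin":0},{"hand":0,"x":0,"y":0,"z":0,"spin":0}]'
```

```text
[514.  142.1  64. ]
t: 5.62
eef_pos: [617.1, -191.5, 97.9]
tcp_rot: [3.141, 0.0, 1.571]
ft_force: [-0.8, -0.1, 1.3]
opening: 0.185
```

```bash
python3 -m handwheel '[{"hand":0,"x":0,"y":0,"z":0.0015,"spin":0},{"hand":0,"x":-0.005,"y":-0.0016,"z":0.002,"spin":0},{"hand":0,"x":-0.0095,"y":-0.0032,"z":0.002,"spin":0},{"hand":0,"x":-0.0145,"y":-0.0048,"z":0.002,"spin":0},{"hand":0,"x":-0.019,"y":-0.0063,"z":0.002,"spin":0},{"hand":0,"x":-0.019,"y":-0.0063,"z":0.002,"spin":0}]'
```

```text
t: 6.12
eef_pos: [597.0, -198.1, 99.7]
tcp_rot: [-3.141, -0.0, 1.57]
ft_force: [0.3, 0.0, -0.5]
opening: 0.184
```

```bash
python3 -m handwheel '[{"hand":0,"x":-0.0075,"y":-0.0025,"z":0,"spin":0},{"hand":0,"x":-0.015,"y":-0.005,"z":0,"spin":0},{"hand":0,"x":-0.0225,"y":-0.0075,"z":0,"spin":0},{"hand":0,"x":-0.03,"y":-0.01,"z":0,"spin":0},{"hand":0,"x":-0.0375,"y":-0.0125,"z":0,"spin":0},{"hand":0,"x":-0.045,"y":-0.015,"z":0,"spin":0},{"hand":0,"x":-0.048,"y":-0.016,"z":0,"spin":0},{"hand":0,"x":-0.048,"y":-0.016,"z":0,"spin":0}]'
```

```text
t: 6.78
eef_pos: [549.3, -214.1, 99.8]
tcp_rot: [-3.141, -0.0, 1.57]
ft_force: [0.7, -0.3, -0.8]
opening: 0.183
```

```bash
python3 -m handwheel '[{"hand":0,"x":0,"y":0,"z":0.025,"spin":0},{"hand":0,"x":0,"y":0,"z":0.065,"spin":0},{"hand":0,"x":-0.005,"y":0.03,"z":0.065,"spin":0},{"hand":0,"x":-0.012,"y":0.06,"z":0.065,"spin":0},{"hand":0,"x":-0.02,"y":0.09,"z":0.065,"spin":0},{"hand":0,"x":-0.026,"y":0.12,"z":0.065,"spin":0},{"hand":0,"x":-0.033,"y":0.15,"z":0.065,"spin":0},{"hand":0,"x":-0.04,"y":0.18,"z":0.065,"spin":0},{"hand":0,"x":-0.046,"y":0.21,"z":0.065,"spin":0},{"hand":0,"x":-0.053,"y":0.24,"z":0.065,"spin":0},{"hand":0,"x":-0.06,"y":0.27,"z":0.065,"spin":0},{"hand":0,"x":-0.066,"y":0.3,"z":0.065,"spin":0},{"hand":0,"x":-0.073,"y":0.33,"z":0.065,"spin":0},{"hand":0,"x":-0.076,"y":0.345,"z":0.065,"spin":0},{"hand":0,"x":-0.076,"y":0.348,"z":0.065,"spin":0},{"hand":0,"x":-0.076,"y":0.348,"z":0.065,"spin":0}]'; python3 - <<'E'
from h import *
c=snap('side','side3.png',(240,120,360,220),5)
t=snap('top','top3.png')
b=t['img'][225:305,215:345,::-1]
a=c['img'][125:235,240:350,::-1]
a=cv2.resize(a,(600,600),interpolation=2);b=cv2.resize(b,(800,492),interpolation=2)
cv2.imwrite('pics/s3.png',a);cv2.imwrite('pics/t3.png',b)
print(state()['eef_pos'])
E
```

```text
t: 8.12
eef_pos: [474.1, 135.1, 164.8]
tcp_rot: [3.141, -0.0, 1.573]
ft_force: [0.7, -0.5, -0.6]
opening: 0.18
[474.34811166 133.79350866 164.69537622]
```

View pics/s3.png

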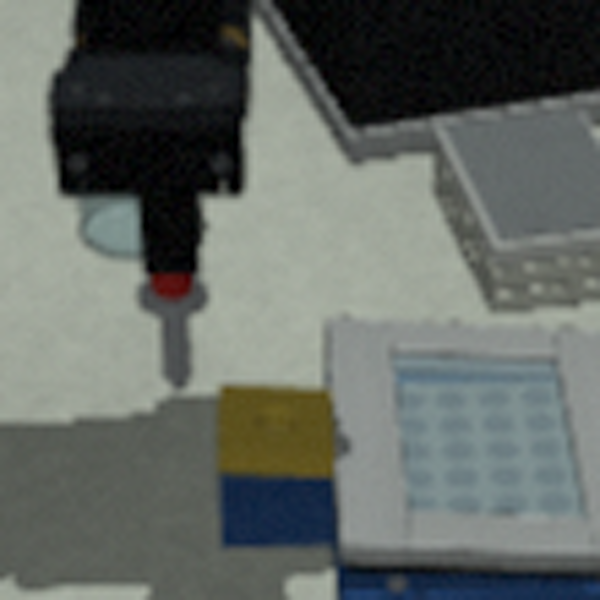

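View pics/t3.png

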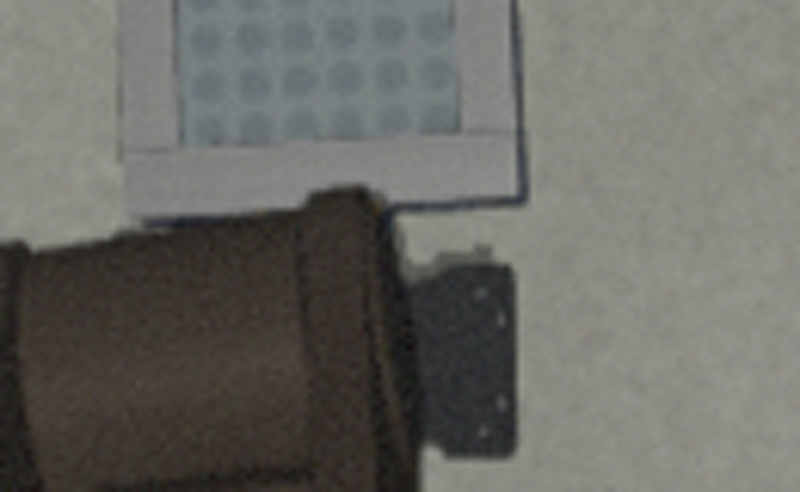

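Side view: the pin tip is at s3 (180,386), the collar at (173,298), and the lid tab and its faint hole at about (275,421). The top view of the tab is hidden by the arm.

```bash
python3 - <<'E'
from h import *
k=600/110
f=lambda p:(np.array(p)-[239.5,124.5])*k-.5
S=lambda u,v:((u+.5)/k-.5+240,(v+.5)/k-.5+125)
for z in (82,85): print('tip',at_z('side',*S(180,386),z))
for p in [(474.3,133.8,85),(474.3,133.8,130),(474.3,133.8,135)]: print(f(proj('side',p)))
print('hole',at_z('side',*S(275,421),64), 'orig base',at_z('side',290.27,211,40))
# tab corners top face z~64 +-
for c in [(220,387),(330,390),(332,475),(220,474)]: print('tab',at_z('side',*S(*c),64))
# predictions
y=np.radians(2.3);ex=np.array([np.cos(y),np.sin(y)]);ey=np.array([-ex[1],ex[0]])
h=np.array([514,134.])
for a in (-25,25):
  for b in (-25,25): print('pred',f(proj('side',[*(h+a*ex+b*ey),64+(-a*.07)])))
print('predhole',f(proj('side',[*h,64])))
# contrast image for the hole
a=cal('side')['img'][190:222,275:305,::-1].astype(float)
g=a.mean(2);print(np.round(g[4:16,6:26]).astype(int))
E
```

```text
tip [472.9 139.9  82. ]
tip [473.2 135.6  85. ]
[182.22727273 388.40909091]
[176.77272727 300.59090909]
[176.22727273 290.77272727]
hole [513.8 138.3  64. ] orig base [513.9 133.2  40. ]
tab [488.7 164.4  64. ]
tab [538.1 161.6  64. ]
tab [538.9  98.7  64. ]
tab [490.9 100.   64. ]
pred [218.22727273 459.31818182]
pred [217.68181818 392.22727273]
pred [334.40909091 462.59090909]
pred [329.5 395.5]
predhole [274.95454545 426.59090909]
[[160 160 160 162 161 162 162 161 162 161 160 165 166 165 161 162 162 164
  121 108]
 [123 123 125 127 130 132 131 130 135 137 139 140 139 147 151 150 150 154
  120 116]
 [ 67  69  75  78  78  78  78  79  85  93  92  93  93 103 108 110 113 111
   97 111]
 [ 69  68  67  65  67  66  65  68  65  67  68  68  68  67  66  69  67  69
   65 103]
 [ 65  68  67  71  64  69  67  66  67  69  66  66  64  71  69  68  70  70
   67  86]
 [ 68  70  65  65  67  67  65  68  71  72  73  72  68  70  66  68  70  67
   69  70]
 [ 66  67  65  69  67  68  68  72  75  77  75  73  71  69  68  67  67  66
   69  66]
 [ 69  66  68  68  69  66  62  65  69  73  68  73  69  69  66  67  69  67
   67  70]
 [ 66  66  68  66  69  63  60  63  69  71  67  68  62  65  65  66  63  67
   67  67]
 [ 70  66  67  65  69  66  64  67  71  73  72  71  62  65  68  68  68  67
   70  64]
 [ 68  69  66  69  66  67  66  68  69  68  67  68  65  65  66  68  68  68
   71  65]
 [ 66  66  68  65  65  66  66  65  69  70  68  66  69  68  68  65  67  66
   67  66]]
```

```bash
python3 -m handwheel '[{"hand":0,"x":0.02,"y":0.001,"z":0,"spin":0},{"hand":0,"x":0.041,"y":0.0017,"z":0,"spin":0},{"hand":0,"x":0.041,"y":0.0017,"z":0,"spin":0},{"hand":0,"x":0.041,"y":0.0017,"z":-0.01,"spin":0},{"hand":0,"x":0.041,"y":0.0017,"z":-0.016,"spin":0},{"hand":0,"x":0.041,"y":0.0017,"z":-0.02,"spin":0},{"hand":0,"x":0.041,"y":0.0017,"z":-0.023,"spin":0},{"hand":0,"x":0.041,"y":0.0017,"z":-0.025,"spin":0},{"hand":0,"x":0.041,"y":0.0017,"z":-0.025,"spin":0}]'; python3 -c "
from h import *
s=state();print(s['ft_force'],s['moment'],s['eef_pos'])
c=snap('side','side4.png',(240,120,340,220),6)"
```

```text
t: 8.97
eef_pos: [514.7, 135.9, 139.3]
tcp_rot: [-3.141, -0.0, 1.571]
ft_force: [-0.5, -0.8, -0.3]
opening: 0.186
[-0.45813804 -0.84074766 -0.29947213] [ 0.03702993  0.054846   -0.02410104] [514.67607714 135.94018524 139.26574675]
```

View pics/side4.png

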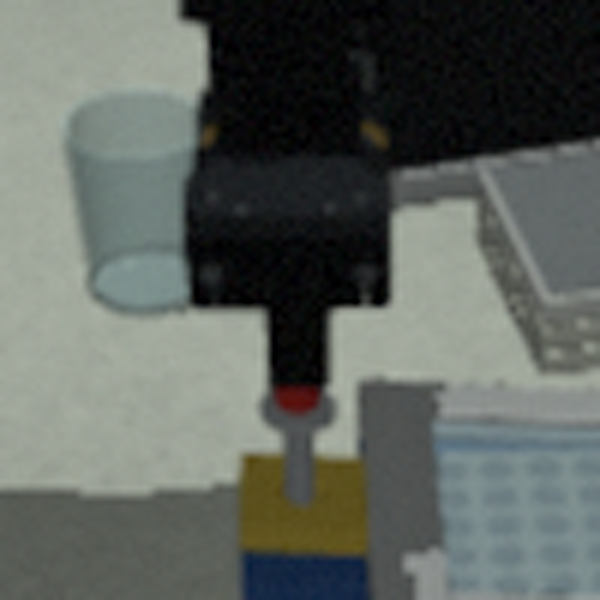

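No contact force with the tip at about 60 mm, below the tab's top. The visible shank ends at crop (299,505), where the near rim of the hole should be, so the pin appears to have entered the lid hole. I'll carry on down.

```bash
python3 -m handwheel '[{"hand":0,"x":0,"y":0,"z":-0.004,"spin":0},{"hand":0,"x":0,"y":0,"z":-0.008,"spin":0},{"hand":0,"x":0,"y":0,"z":-0.012,"spin":0},{"hand":0,"x":0,"y":0,"z":-0.015,"spin":0},{"hand":0,"x":0,"y":0,"z":-0.018,"spin":0},{"hand":0,"x":0,"y":0,"z":-0.018,"spin":0}]'
```

```text
t: 9.52
eef_pos: [514.8, 135.9, 121.0]
tcp_rot: [-3.141, 0.0, 1.571]
ft_force: [-0.6, 0.2, -1.9]
opening: 0.181
```

```bash
python3 -m handwheel '[{"hand":0,"x":0,"y":0,"z":-0.003,"spin":0},{"hand":0,"x":0,"y":0,"z":-0.006,"spin":0},{"hand":0,"x":0,"y":0,"z":-0.009,"spin":0},{"hand":0,"x":0,"y":0,"z":-0.012,"spin":0},{"hand":0,"x":0,"y":0,"z":-0.015,"spin":0},{"hand":0,"x":0,"y":0,"z":-0.015,"spin":0}]'
```

```text
t: 10.02
eef_pos: [514.8, 135.9, 106.0]
tcp_rot: [-3.141, 0.0, 1.571]
ft_force: [0.3, -0.5, -1.2]
opening: 0.186
```

```bash
python3 -m handwheel '[{"hand":0,"x":0,"y":0,"z":-0.001,"spin":0},{"hand":0,"x":0,"y":0,"z":-0.003,"spin":0},{"hand":0,"x":0,"y":0,"z":-0.005,"spin":0},{"hand":0,"x":0,"y":0,"z":-0.007,"spin":0},{"hand":0,"x":0,"y":0,"z":-0.009,"spin":0},{"hand":0,"x":0,"y":0,"z":-0.011,"spin":0},{"hand":0,"x":0,"y":0,"z":-0.013,"spin":0},{"hand":0,"x":0,"y":0,"z":-0.015,"spin":0},{"hand":0,"x":0,"y":0,"z":-0.017,"spin":0},{"hand":0,"x":0,"y":0,"z":-0.0185,"spin":0},{"hand":0,"x":0,"y":0,"z":-0.0185,"spin":0},{"hand":0,"x":0,"y":0,"z":-0.0185,"spin":0}]'
```

```text
t: 11.02
eef_pos: [514.9, 136.0, 88.1]
tcp_rot: [-3.141, -0.0, 1.571]
ft_force: [-3.5, -0.4, 3.5]
opening: 0.182
```

Pressing, but there's a 3.5 N side load towards -x. I'll ease 1.5 mm that way and press in small steps to the stop.

```bash
python3 -m handwheel '[{"hand":0,"x":-0.0008,"y":0,"z":-0.0005,"spin":0},{"hand":0,"x":-0.0015,"y":0,"z":-0.001,"spin":0},{"hand":0,"x":-0.0015,"y":0,"z":-0.0018,"spin":0},{"hand":0,"x":-0.0015,"y":0,"z":-0.0025,"spin":0},{"hand":0,"x":-0.0015,"y":0,"z":-0.0025,"spin":0},{"hand":0,"x":-0.0015,"y":0,"z":-0.0025,"spin":0},{"hand":0,"x":-0.0015,"y":0,"z":-0.0025,"spin":0}]'
```

```text
t: 11.6
eef_pos: [514.4, 136.0, 86.2]
tcp_rot: [3.139, -0.0, 1.571]
ft_force: [0.7, -0.9, 7.5]
opening: 0.182
```

```bash
python3 -m handwheel '[{"hand":0,"x":0,"y":0,"z":-0.0007,"spin":0},{"hand":0,"x":0,"y":0,"z":-0.0014,"spin":0},{"hand":0,"x":0,"y":0,"z":-0.002,"spin":0},{"hand":0,"x":0,"y":0,"z":-0.002,"spin":0},{"hand":0,"x":0,"y":0,"z":-0.002,"spin":0},{"hand":0,"x":0,"y":0,"z":-0.002,"spin":0}]'; python3 - <<'E'
from h import *
c=snap('side','s5.png',(270,170,400,255),6)
s=state();print(s['ft_force'],s['eef_pos'],s['opening'])
E
```

```text
t: 12.1
eef_pos: [514.4, 136.0, 85.1]
tcp_rot: [3.139, -0.0, 1.571]
ft_force: [-1.8, -1.3, 21.1]
opening: 0.179
[-2.26253537 -2.05945665 20.66555986] [514.39757739 136.04729661  85.13047774] 0.18329532478087035
```

View pics/s5.png

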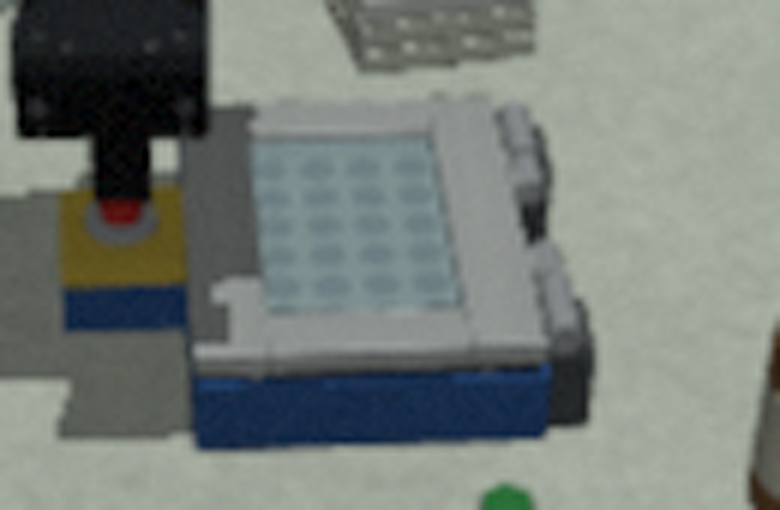

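The collar lies flat on the yellow tab at crop (120,225), and the lid is closed flat on the base. The force jumped from 7.5 to 21 N within 1 mm, so the hard stop is reached. Handing in.

```bash
python3 -c "
from h import *
s=state();print(s['ft_force'],s['eef_pos'],s['opening']);print(job_done())"
```

```text
[-2.26253537 -2.05945665 20.66555986] [514.39757739 136.04729661  85.13047774] 0.18329532478087035
the job is handed in; nothing more can be done
None
```

I swung the lid down and drew the red-handled pin out of the keeper. I then pushed it through both tabs until its collar pressed the lid shut, and handed the job in at about 12 s with the gripper still pressing.

**Last checks:**
- **Press:** about 21 N upward on the tool, up from 7.5 N one millimetre higher, which means the lid is on its hard stop.
- **Pin:** the tip worked out at about 6 mm above the bench, or 34 mm below the base hole's mouth (33 mm expected when seated). I calculated this from the arm pose rather than measuring it.
- **Grip and tilt:** the opening is about 17.5 mm on the 18 mm handle, and the tool is upright.
- **Picture:** the lid is flat and shut with the collar on the yellow tab.

**Disagreements and misses:**
- The y position of the hole read anywhere from 132 to 142 mm between views. I used 136 mm and the pin entered freely.
- A 3.5 N side load appeared while pressing. I eased the pin 1.5 mm towards -x, and about 2 to 3 N of side load remained at the end.
- One move call was refused because its rows were missing keys; nothing moved.
- I did not re-measure the other labware afterwards, but the arm never met it.

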